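# Nip a bar of ice in the cam jig

### The job

Take the long bar of ice off the black mat and set it down gently in the wooden sawing jig, lying flat along the low side rail between the orange cam and the sprung rubber pad. Then turn the cam lever just far enough to slide the ice against the pad and press the pad in by about half of its 8 mm spring travel, and let go; do not overrun until the pad bottoms out, or the ice cracks. Leave the other things on the counter where they are.

Things in the scene. Friction and masses are not known exactly. Their poses are not given: they have to be found in the camera images.
- ice_center (a point): centre of the long bar of clear ice to be clamped: a loose block 55 (own x) x 120 (own y, long axis) x 55 mm (z), about 0.36 kg; a half turn makes no difference. It starts flat on the black rubber mat, which is 6 mm thick.
- ice: the same bar of ice; origin at the centre of its underside.
- jig: fixed wooden sawing jig; origin on the counter, z up. Waxed, slippery board, top 18 mm above it, board x -85..85, y -170..115 mm. Jig +y runs from the cam to the pad; the ice is to lie with its long axis along y, centred near x = 0. A low rail stands on the -x side of the bay: inner face x = -30.5 mm, y -75..35, 14 mm tall above the board; the +x side is open.
- bay (a point): middle of the free bay, on the board's top, axes as the jig: ice set down with its underside centred here lies 3 mm off the rail, and at least 4 mm clear of the open cam and of the pad, at every pad setting.
- fence: aluminium block (100 x 32 x 60 mm) on the jig's +y end, holding the sprung black rubber pad; origin under the block's centre, axes as the jig. The pad's face (56 wide, 46 mm tall) stands 36 to 46 mm before the origin (-y): its screw is set differently each time and is not measured. The pad yields along +y at 4 N per mm, bottoming after 8 mm (32 N).
- cam_axis (a point): on the vertical axis of cam and lever, at mid-height of the cam disc (25 mm above the board), axes as the jig. The orange disc, radius 32, 26 mm thick, has its centre 18 mm off the axis; it reaches 32 - 18 cos(angle) mm from the axis towards the pad. As it turns it drags the ice lightly towards the rail.
- cam (a joint): angle of cam and lever, rad, 0 to 2.6, starting open at 0 to 0.35; grows counter-clockwise seen from above, which pushes the ice to the pad (met at about 1.0 to 1.75). The hinge drags with 0.35 N m (3.7 N at the grip) and stays where left; pressing the pad in by 4 mm (16 N) adds some 4 to 5 N at the grip.
- cam_grip (a point): point on the vertical axis of the black upright grip at the lever's end (cylinder 22 mm across, 62 mm tall), 103 mm above the counter, 25 mm below the grip's top and 37 mm above the lever bar's top; 95 mm from the cam axis. From the axis the lever points at 205 degrees + joint angle, measured counter-clockwise from the jig's +x.
- offcut: bystander: loose 50 mm ice cube on the mat; origin at its underside's centre
- jug_big: bystander: loose steel milk jug, 120 mm tall; origin at its underside's centre
- jug_small: bystander: loose steel milk jug, 95 mm tall; origin at its underside's centre
- mug: bystander: loose white mug, 85 mm tall; origin at its underside's centre
- beans: bystander: loose amber jar, 140 mm tall; origin at its underside's centre
- sugar: bystander: loose white bowl, 55 mm tall; origin at its underside's centre
- spoon: bystander: loose spoon, 160 mm long; origin at its underside's centre
There are look-alikes about, which are no part of the job. What is meant by the ice is not purple, and is the larger of those in its own colour.

How it is judged (in metres and radians):
On the way, in this order (a step that is already met when the one before it is completed fails the run):
1. the ice lies flat in the jig's bay along the rail, let go, not yet clamped (x of ice_center in the frame of jig between -0.014 and 0.016 m and y of ice_center in the frame of jig between -0.04 and -0 m and z of ice_center in the frame of jig below 0.05 m and angle between the y axis of ice_center and the y axis of jig, either way round below 0.12 rad and angle between ice_center's own z axis and vertical below 0.08 rad and contact force between the fingers and ice below 0.2 N and contact force between ice and fence below 3 N), for 0.2 s.
2. the cam presses the ice against the pad (over 8 N) (x of ice_center in the frame of jig between -0.014 and 0.016 m and y of ice_center in the frame of jig between -0.04 and 0.006 m and z of ice_center in the frame of jig below 0.05 m and angle between the y axis of ice_center and the y axis of jig, either way round below 0.12 rad and angle between ice_center's own z axis and vertical below 0.08 rad and contact force between ice and fence above 8 N), for 0.2 s.
At the end, for the whole second after the job is handed in: The ice lies at rest and flat in the bay along the rail (within 15 mm of the middle line, 7 degrees of the jig) and is pressed against the sprung pad with 7.5 to 27 N, that is the pad pressed in by about 2 to 6.5 mm of its 8 mm (x of ice_center in the frame of jig between -0.014 and 0.016 m and y of ice_center in the frame of jig between -0.04 and 0.006 m and z of ice_center in the frame of jig below 0.05 m and angle between the y axis of ice_center and the y axis of jig, either way round below 0.12 rad and angle between ice_center's own z axis and vertical below 0.08 rad and contact force between ice and fence between 7.5 and 27 N and linear speed of ice below 0.01 m/s and velocity of joint cam below 0.05 rad/s); the robot touches nothing.
It fails at once if the cam is overrun: ice pressed on the pad with more than 45 N (contact force between ice and fence above 45 N).
It fails at once if the ice is dropped or rammed onto the jig (over 90 N) (contact force between ice and jig above 90 N).
It fails at once if a bystander is pushed more than 30 mm (distance of any of offcut, jug_big, jug_small, mug, beans, sugar, spoon from where it was at the start of the episode above 0.03 m).
It also fails if it takes over 72 s, if anything falls off the work surface, if the arm or the gripper's body presses on something with over 40 N, if the wrist force passes 120 N, or if a joint passes its speed limit or range.

### The arm

A 6-joint arm with a two-finger parallel gripper is mounted at the origin on the work surface. World frame = base frame: x ahead of the robot, y to its left, z up, the work surface at z = 0. Lengths are in mm, angles in degrees, forces in N, time in s.
With the tool pointing down it reaches from about 350 to 850 mm from the base axis. Payload 8.1 kg.
Tool frame: the origin (TCP) lies at the very end of the fingers, on their centre line; the grasp point (between the pads) lies r.tcp_to_grasp behind it (r.tcp_to_grasp is the distance from the TCP to the grasp point, in mm); z points along the fingers, y is the line along which they close (so a half turn about z gives the same grasp; the last joint's range is limited). The gripper opens to 85 mm and grips with 20 to 120 N. Pads are 22 mm wide; open, the fingers measure 114 mm over their backs; the gripper's body (76 mm by 85 mm) begins 54 mm behind the grasp point. The pads swing forward as they close: fully open they stand 13 mm farther back than shut.
Start: joints at [-80.925, 7.471, 85.268, -0, 87.261, -4.893], TCP at [144.855, -582.256, 210.992] pointing down, gripper open.
Joint ranges: [-169.43, 169.43], [-51.17, 129.36], [1.28, 143.12], [-76.62, 256.62], [0, 156.53], [-152.29, 152.29]. Speed limits (degrees/s): [136.94, 136.94, 159.86, 180, 180, 180].

### API

Orientations are given as [roll, pitch, yaw] about the fixed x, y, z axes, in that order (R = Rz(yaw) Ry(pitch) Rx(roll)).
In Python, from bench import r gives the robot as it stands.
- The arm moves only by the shell command python3 -m handwheel 'ROWS' [OPENING] [FORCE]. ROWS is JSON, a list of rows, each a list of 4 numbers: the shift along the tool's x, y, z in m, then the turn about the tool's z in degrees. A call has 1 to 10 rows; each row shifts and turns the commanded pose from where the row before left it, along the tool's axes as they then stand; what a row does not reach is not made up. A row lasts 1/10 s, in which the tool goes at most 50 mm and 8.59 degrees, less where a joint would pass 70% of its speed; a pose out of reach is approached as far as the arm can. A call is refused whole if a number of a shift passes 0.05 or a number of a turn 8.59, either way. A call with a gripper value outside its range is refused whole. OPENING is the finger opening in m, from 0 to 0.0854, set as the call begins (- or left out, the last holds). The fingers move at their own pace and stop on an object; FORCE is the grip in N (left out, the last holds). Time passes only in rows, so rows that do not move let the fingers close. It gives the time, the measured TCP pose, the force, the opening and the grip force at its end, in the units of the state.
- r.sense(): the state, without advancing time (a new reading comes with each control period).
- r.snapshot(name): name is "side" or "top"; returns the picture (420x560x3 uint8, red, green, blue); there is no depth.
- r.camera_params(name): a dict with "fx", "fy", "cx", "cy" (pixels), "R" (3x3) and "t" (3): a world point X has camera coordinates R X + t. Camera axes: x right, y down, z forward; pixel columns grow to the right and rows downward; lengths in mm; the calibration is good to about 2 mm. A picture is of the moment at which its call begins. camera_params takes no time and is no camera call.
- r.hand_in(): hands the job in; it is judged then, once.
The state is a dict: "time": time; "joint_pos": joint angles; "qd": joint speeds; "joint_efforts": joint torques, N m; "tool_pos": TCP position; "tcp_rot": TCP orientation; "ft_force": force on the tool from outside, world axes, zero at the start; "wrist_torque": the same for the moment, N m; "finger_gap": finger opening in mm; "grip_force": force on a finger pad.
Only numpy, scipy, OpenCV 4.12 (cv2) and the standard library are available. Lean on these libraries where they do the work, as an engineer would, in place of code of your own. Each camera call takes 0.05 s, during which the arm holds its last target. There are 200 camera calls.

## Working session

There is one attempt and no reset: what is moved stays moved. The work goes in short steps, Python scripts to look and compute and a shell command to move; the robot and the scene stay as the last step left them, time stands still between calls to the robot, and variables do not carry over. Pictures are saved under pics/ and viewed, at most 10 in all, crops included, and the job is handed in when it is done.

```bash
mkdir -p pics
python3 - <<'E'
from bench import r
import cv2,numpy as np
for n in("side","top"):
    cv2.imwrite(f"pics/{n}0.png",r.snapshot(n)[:,:,::-1])
    p=r.camera_params(n);print(n,{k:np.round(np.array(v),3).tolist() for k,v in p.items()})
print(r.sense(),r.tcp_to_grasp)
E
```

```text
side {'fx': 461.934, 'fy': 461.934, 'cx': 289.5, 'cy': 206.729, 'R': [[-0.976, 0.217, 0.012], [0.139, 0.664, -0.734], [-0.167, -0.715, -0.679]], 't': [521.956, -10.662, 1789.453]}
top {'fx': 523.804, 'fy': 523.804, 'cx': 279.822, 'cy': 212.894, 'R': [[0.0, -1.0, -0.023], [-0.998, 0.001, -0.066], [0.066, 0.023, -0.998]], 't': [43.316, 549.231, 1567.916]}
{'time': 0.1, 'joint_pos': array([-8.09240868e+01,  7.51128536e+00,  8.53250987e+01,  6.89971431e-04,
        8.72621546e+01, -4.89342135e+00]), 'qd': array([-0.05287184, -0.23907916, -0.23070135,  0.00255387,  0.08948638,
        0.02414919]), 'joint_efforts': array([ 1.79053509e-04, -5.70949924e+01, -5.01943624e+01, -3.06178372e-04,
        8.15498934e-03,  4.38513712e-05]), 'tool_pos': array([ 144.77724412, -581.70606251,  210.02437807]), 'tcp_rot': array([-1.79901879e+02, -9.09220690e-03,  1.39692932e+01]), 'ft_force': array([-0.52225938,  0.63034161, -0.01039165]), 'wrist_torque': array([ 0.01100806, -0.01085618,  0.02465032]), 'grip_force': 0.0, 'finger_gap': 85.49050189742553} 18.700000000000003
```

View pics/side0.png

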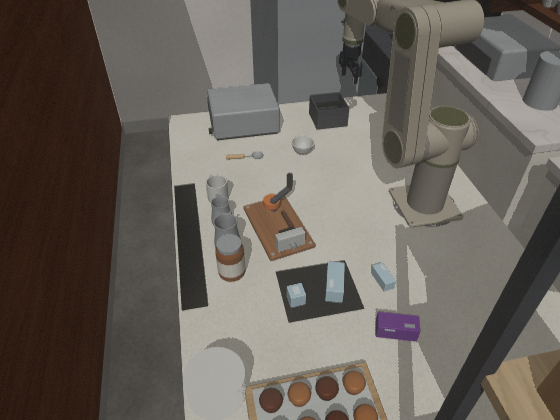

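View pics/top0.png

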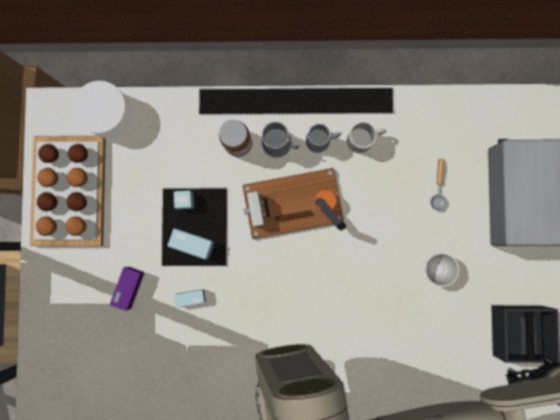

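The side view shows the jig at about (280,225), with the cam at (272,201), the lever at (285,188) and the fence at (291,240). The mat is at (318,290).

There are four ice candidates in the top view: the bar on the mat (191,244), the cube on the mat (183,200), a short blue piece off the mat (190,298) and a purple bar (127,288). The bar at (191,244) fits, because it is blue-clear, the largest in its colour and on the mat. I'll confirm it in an enlarged crop.

Run:
```python
import cv2
t=cv2.imread("pics/top0.png")[165:315,150:350];cv2.imwrite("pics/topc.png",cv2.resize(t,None,fx=4,fy=4,interpolation=cv2.INTER_CUBIC))
s=cv2.imread("pics/side0.png")[165:325,230:400];cv2.imwrite("pics/sidec.png",cv2.resize(s,None,fx=3.75,fy=3.75,interpolation=cv2.INTER_CUBIC)[:600])
```

```text
(no output)
```

View pics/topc.png

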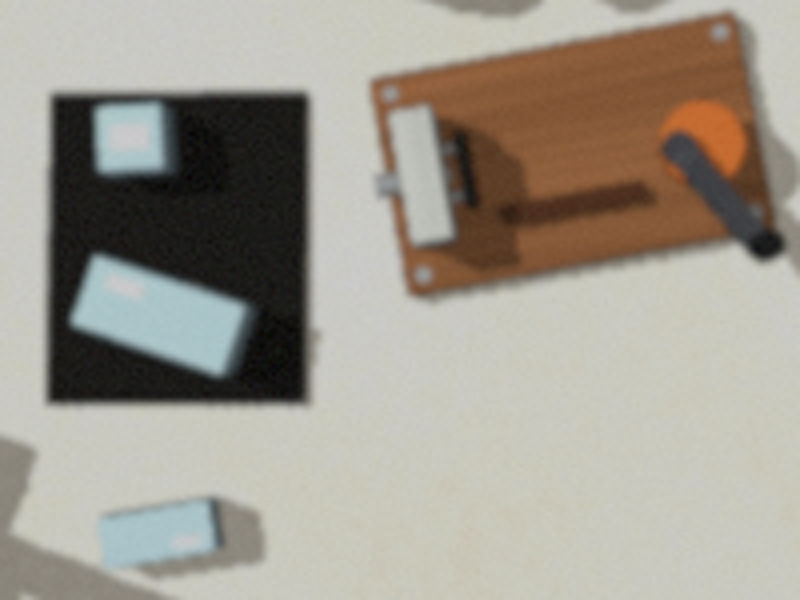

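View pics/sidec.png

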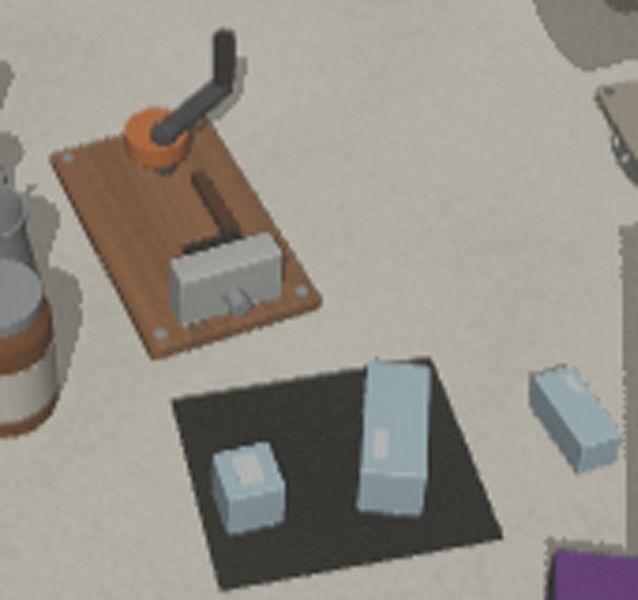

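The crop confirms it: the large blue bar on the mat is the target. The cube and the off-mat piece are smaller, and the last one is purple. In the crop the fence is at (420,175), the pad at (465,170), the rail at (580,200) and the grip top at (766,243).

```bash
cat > h.py <<'E'
import cv2,numpy as np
from bench import r
C={n:r.camera_params(n) for n in("side","top")}
for c in C.values():
    c["K"]=np.array([[c["fx"],0,c["cx"]],[0,c["fy"],c["cy"]],[0,0,1]]);c["R"]=np.array(c["R"]);c["t"]=np.array(c["t"]);c["P"]=c["K"]@np.c_[c["R"],c["t"]]
def ray(n,uv,z):
    c=C[n];o=-c["R"].T@c["t"];d=c["R"].T@np.linalg.inv(c["K"])@np.array([*uv,1.]);return o+d*(z-o[2])/d[2]
def tri(us,ut):
    X=cv2.triangulatePoints(C["side"]["P"],C["top"]["P"],np.array(us,float).reshape(-1,2).T,np.array(ut,float).reshape(-1,2).T);return (X[:3]/X[3]).T
def proj(n,X):
    x=C[n]["P"]@np.append(X,1);return x[:2]/x[2]
def blobs(im,lo,hi,roi,amin=40):
    h=cv2.cvtColor(im,cv2.COLOR_RGB2HSV);m=cv2.inRange(h,lo,hi);k=np.zeros_like(m);x0,y0,x1,y1=roi;k[y0:y1,x0:x1]=m[y0:y1,x0:x1]
    return [c for c in cv2.findContours(k,cv2.RETR_EXTERNAL,cv2.CHAIN_APPROX_NONE)[0] if cv2.contourArea(c)>amin],k
E
python3 - <<'E'
from h import *
ims={n:cv2.imread(f"pics/{n}0.png")[:,:,::-1].copy() for n in C}
hs={n:cv2.cvtColor(i,cv2.COLOR_RGB2HSV) for n,i in ims.items()}
print("ice hsv",hs["top"][244,191],hs["top"][248,211],"side",hs["side"][275,335],hs["side"][295,334],"board",hs["top"][190,290],hs["top"][190,275], "cam",hs["top"][197,328])
# board
for n,roi in(("top",(235,160,350,250)),("side",(235,190,325,265))):
    b,_=blobs(ims[n],(3,90,30),(16,255,200),roi,200)
    for c in b:
        hull=cv2.convexHull(c);q=cv2.approxPolyDP(hull,4,True)[:,0]
        print(n,"board",cv2.contourArea(c),q.tolist(),cv2.minAreaRect(c))
# ice top in top view: bright; print quads
for n,roi in(("top",(160,225,225,265)),("side",(320,255,350,305))):
  for vmin in(100,150,170):
    b,_=blobs(ims[n],(85,20,vmin),(110,255,255),roi,60)
    for c in b: print(n,"ice",vmin,cv2.contourArea(c),cv2.minAreaRect(c),cv2.approxPolyDP(cv2.convexHull(c),2.5,True)[:,0].tolist())
b,_=blobs(ims["top"],(3,200,150),(14,255,255),(300,180,350,220),40)
for c in b: print("cam",cv2.minEnclosingCircle(c))
# hand-picked corners from crops (u/4+150, v/4+165 ; side u/3.75+230,...)
T=lambda *p:[(u/4+150,v/4+165) for u,v in p];S=lambda *p:[(u/3.75+230,v/3.75+165) for u,v in p]
print("ice top corners",tri(S((362,472),(427,473),(430,363),(367,362)),T((95,255),(70,325),(225,377),(250,302))).round(1))
print("grip",tri(S((224,35)),T((767,243))).round(1))
print("screws",tri(S((67,158),(160,335),(301,290)),T((720,32),(390,93),(423,274))).round(1))
print("fence top corners",tri(S((171,262),(276,236),(281,245),(178,275)),T((432,104),(455,239),(413,247),(388,110))).round(1))
E
```

```text
ice hsv [ 93  38 201] [100  45  68] side [ 98  35 170] [ 96  33 148] board [ 11 153 127] [ 12 146 138] cam [ 12 192 194]
top board 4009.5 [[333, 170], [342, 221], [252, 236], [244, 185]] ((292.8641662597656, 203.27545166015625), (54.426544189453125, 92.51282501220703), 79.3803482055664)
side board 2563.5 [[274, 194], [287, 200], [314, 246], [270, 260], [244, 206]] ((278.94891357421875, 226.26783752441406), (68.11710357666016, 46.891761779785156), 62.650123596191406)
top ice 100 762.5 ((189.35000610351562, 243.45001220703125), (41.42583465576172, 19.60611915588379), 18.43494987487793) [[172, 230], [211, 241], [206, 257], [168, 246]]
top ice 150 656.5 ((189.09999084472656, 243.2000274658203), (39.528465270996094, 18.024980545043945), 18.434947967529297) [[173, 230], [209, 241], [205, 257], [170, 246]]
top ice 170 613.0 ((189.19998168945312, 243.40000915527344), (38.57978057861328, 17.076295852661133), 18.434947967529297) [[173, 231], [208, 241], [205, 256], [169, 245]]
side ice 100 638.5 ((334.9645080566406, 281.51483154296875), (17.750938415527344, 40.04281234741211), 3.9451863765716553) [[343, 262], [342, 301], [325, 300], [328, 262]]
side ice 150 472.5 ((335.28277587890625, 277.6930847167969), (17.08810806274414, 31.768613815307617), 3.3664605617523193) [[343, 263], [342, 294], [326, 291], [328, 262]]
side ice 170 168.5 ((338.0, 277.0), (28.0, 10.0), 90.0) [[342, 291], [333, 288], [333, 271], [338, 263], [343, 264]]
ice top corners [[499.6 357.7  52.7]
 [448.5 374.   58.3]
 [409.9 259.5  54.4]
 [463.6 242.7  49.7]]
grip [[ 505.7 -133.9  123.8]]
screws [[ 671.7 -110.2   10.6]
 [ 625.4  142.    10.9]
 [ 486.7  116.2   13. ]]
fence top corners [[609.4 106.5  67.4]
 [508.9  89.9  63.6]
 [506.4 118.5  79.1]
 [605.9 137.2  80.8]]
```

```bash
cat >> h.py <<'E'
T=lambda *p:[((u+.5)/4-.5+150,(v+.5)/4-.5+165) for u,v in p];S=lambda *p:[((u+.5)/3.75-.5+230,(v+.5)/3.75-.5+165) for u,v in p]
E
python3 - <<'E'
from h import *
A,B,D=[ray("top",p,18) for p in T((720,32),(390,93),(423,274))]
q=[ray("top",p,18) for p in((333,170),(342,221),(252,236),(244,185))]
deg=lambda v:np.degrees(np.arctan2(v[1],v[0]))
print("yaw",deg(B-A)-90,deg(B-D),"mask",deg(q[3]-q[0])-90,deg(q[2]-q[1])-90,deg(q[0]-q[1]),deg(q[3]-q[2]),"len",np.linalg.norm(B-A),np.linalg.norm(B-D))
c=ray("top",(292.86,203.28),18); c2=(A+D)/2
# side check
As,Bs,Ds=[ray("side",p,18) for p in S((67,158),(160,335),(301,290))]
print("ctr",c,c2,(As+Ds)/2,"side yaw",deg(Bs-As)-90,deg(Bs-Ds))
yaw=np.radians(np.mean([deg(B-A)-90,deg(B-D)])); R=np.array([[np.cos(yaw),-np.sin(yaw)],[np.sin(yaw),np.cos(yaw)]])
cc=(c+c2)[:2]/2; O=cc-R@[0,-27.5]
print("jig O",O,np.degrees(yaw))
J=lambda X:(R.T@(X[:2]-O)).round(1)
g=ray("top",T((767,243))[0],128);gs=ray("side",S((224,33))[0],128)
print("grip",g,gs,J(g),J(gs))
cam=ray("top",T((707,142))[0],56);print("cam disc",J(cam), "pivot",J(ray("top",T((684,150))[0],66)))
print("fence",[J(ray("top",p,78)).tolist() for p in T((432,104),(455,239),(413,247),(388,110))],"pad",[J(ray("top",p,66)).tolist() for p in T((470,132),(478,204))])
print("rail",[J(ray("top",p,32)).tolist() for p in T((500,208),(655,183))])
it=[ray("top",p,61) for p in T((95,255),(70,325),(225,377),(250,302))];i2=[ray("side",p,61) for p in S((362,472),(427,473),(430,363),(367,362))]
for q in(it,i2):
    q=np.array(q);print("ice",q.mean(0),deg(q[0]-q[3]),deg(q[1]-q[2]),np.linalg.norm(q[0]-q[3]),np.linalg.norm(q[0]-q[1]))
print("mask ice",ray("top",(189.2,243.3),61))
E
```

```text
yaw 10.375279326565291 10.522348958012726 mask 9.459595181241255 9.420929714958973 9.535622664106514 9.132667770817811 len 255.15114656367246 140.08454205821846
ctr [578.47149418   3.38739411  18.        ] [579.90936027   4.22727175  18.        ] [581.0996337    7.17141304  18.        ] side yaw 10.50351432950174 11.175882240256431
jig O [574.20310833  30.85130916] 10.44881414228901
grip [ 506.61953994 -132.46687391  128.        ] [ 506.93445329 -134.26721411  128.        ] [ -96.1 -148.4] [ -96.1 -150.2]
cam disc [ -12.9 -126.2] pivot [ -16.4 -107.7]
fence [[49.7, 67.8], [-50.7, 69.0], [-50.8, 100.1], [51.2, 100.3]] pad [[25.5, 44.5], [-27.8, 48.3]]
rail [[-31.4, 33.6], [-34.2, -84.1]]
ice [457.02061216 308.04087206  61.        ] 73.22799076347187 71.65720199532247 120.33858133208771 54.62168833608841
ice [457.53166726 312.58470633  61.        ] 72.03640115418891 71.30699026681033 117.24823397867463 52.735011632264246
mask ice [457.00078201 309.2146947   61.        ]
```

The board sides measure 255 × 140 mm between screws. Triangulated heights agree with the text to within about 7 mm. Positions from the images:

| Item | Measurement |
|---|---|
| Jig origin | ≈ (574,31), yaw 10.4° |
| Ice | ≈ (457,309), long axis at 72° |
| Cam axis | ≈ jig (-12,-108) |
| Pad face | jig y ≈ 46 |

Next I'll move the tool over the ice.

```bash
python3 -m handwheel '[[0,0,0,-8.5],[0,0,0,-8.5],[0,0,0,-8.5],[0,0,0,-8.5],[0,0,0,-8.5],[0,0,0,-8.5],[0,0,0,-8.5],[0,0,0,-8.5],[0,0,0,-8.0],[0,0,0,0]]' 0.085 30; python3 -m handwheel '[[0.028,0.031,0,0],[0.028,0.031,0,0],[0.028,0.031,0,0],[0.028,0.031,0,0],[0.028,0.031,0,0],[0.028,0.031,0,0],[0.028,0.031,0,0],[0.028,0.031,0,0],[0.028,0.031,0,0],[0.028,0.031,0,0]]'
```

```text
time: 1.1
tool_pos: [144.8, -581.9, 210.4]
tcp_rot: [-180.0, -0.1, 90.1]
ft_force: [0.4, -0.3, 0.9]
finger_gap: 85.1
grip_force: 0.0
time: 2.1
tool_pos: [456.0, -301.0, 210.9]
tcp_rot: [-180.0, -0.0, 89.7]
ft_force: [1.4, -0.4, -0.5]
finger_gap: 84.7
grip_force: 0.0
```

```bash
python3 -m handwheel '[[0.045,0,0,0],[0.045,0,0,0],[0.045,0,0,0],[0.045,0,0,0],[0.045,0,0,0],[0.045,0,0,0],[0.045,0,0,0],[0.045,0,0,0],[0.045,0,0,0],[0.045,0,0,0]]'; python3 -m handwheel '[[0.04,0,0,0],[0.04,0,0,0],[0.04,0,0,0],[0.04,0,0,0],[0,0,0,6],[0,0,0,6],[0,0,0,5.8],[0,0,0,0],[0,0,0,0]]'
```

```text
time: 3.1
tool_pos: [454.8, 149.4, 211.0]
tcp_rot: [180.0, -0.0, 89.7]
ft_force: [0.9, -0.8, -0.6]
finger_gap: 85.2
grip_force: 0.0
time: 4.0
tool_pos: [455.2, 307.5, 210.8]
tcp_rot: [-180.0, 0.0, 72.2]
ft_force: [0.2, 0.7, 0.3]
finger_gap: 85.1
grip_force: 0.0
```

```bash
python3 -m handwheel '[[0.0025,0.0013,0.03,0],[0,0,0.03,0],[0,0,0.03,0],[0,0,0.03,0],[0,0,0.025,0],[0,0,0.02,0],[0,0,0.012,0],[0,0,0.007,0],[0,0,0,0],[0,0,0,0]]'
python3 - <<'E'
from h import *
cv2.imwrite("pics/g1.png",cv2.resize(np.hstack([r.snapshot("top")[200:300,140:260],r.snapshot("side")[230:330,270:390]])[:,:,::-1],None,fx=3.3,fy=3.3))
E
```

```text
time: 5.0
tool_pos: [458.1, 309.9, 28.0]
tcp_rot: [179.9, -0.1, 72.2]
ft_force: [1.5, -0.6, 1.2]
finger_gap: 85.1
grip_force: 0.0
```

View pics/g1.png

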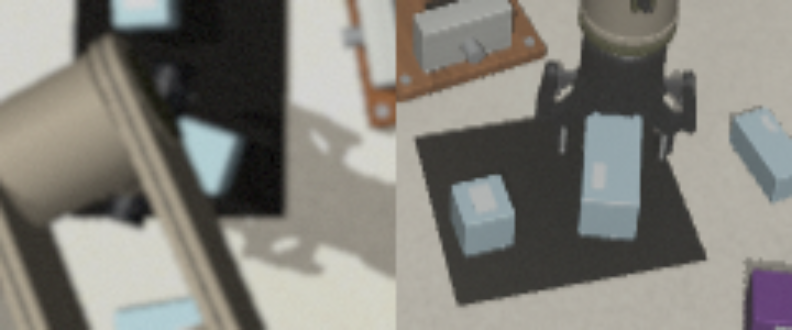

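The side view shows the fingers straddling the ice, with tips near crop (563,150) and (663,155). I'll check that they are centred along the bar's length.

Run:
```python
from h import *
f=lambda u,v:((u-396+.5)/3.3-.5+270,(v+.5)/3.3-.5+230)
for z in(28,35,41):print(z,ray("side",f(563,152),z).round(),ray("side",f(663,157),z).round())
c,s=np.cos(np.radians(72.2)),np.sin(np.radians(72.2))
for k in(-50,50):
  X=np.array([458+s*k,310-c*k,38]);p=proj("side",X);print((p[0]-270)*3.3+396,(p[1]-230)*3.3)
print("ice",[ray("side",f(*p),61).round(1).tolist() for p in((588,114),(641,117),(637,207),(583,203))])
```

```text
28 [495. 278.  28.] [401. 304.  28.]
35 [497. 284.  35.] [404. 310.  35.]
41 [499. 288.  41.] [406. 314.  41.]
660.8228210646366 167.60578039125113
556.644135689507 159.24367470328414
ice [[468.0, 263.2, 61.0], [418.6, 277.5, 61.0], [454.5, 379.5, 61.0], [501.9, 364.8, 61.0]]
```

The fingers are centred to within about 8 mm along the bar, which is good enough. Next I'll close on the bar and lift it.

```bash
python3 -m handwheel '[[0,0,0,0],[0,0,0,0],[0,0,0,0],[0,0,0,0],[0,0,0,0],[0,0,0,0],[0,0,0,0],[0,0,0,0]]' 0.045 40; python3 -m handwheel '[[0,0,-0.005,0],[0,0,-0.015,0],[0,0,-0.02,0],[0,0,-0.025,0],[0,0,-0.025,0],[0,0,-0.025,0],[0,0,-0.025,0],[0,0,-0.015,0],[0,0,-0.005,0],[0,0,0,0]]'
```

```text
time: 5.9
tool_pos: [457.8, 309.9, 27.8]
tcp_rot: [180.0, -0.0, 72.2]
ft_force: [-2.1, -0.1, 5.1]
finger_gap: 53.8
grip_force: 43.5
time: 6.9
tool_pos: [457.5, 309.6, 187.4]
tcp_rot: [180.0, -0.0, 72.2]
ft_force: [-1.0, 1.2, -4.3]
finger_gap: 54.1
grip_force: 43.3
```

```bash
python3 -m handwheel '[[0,0,0,-7],[0,0,0,-7],[0,0,0,-7],[0,0,0,-7.1]]'; python3 -m handwheel '[[-0.02,0.004,0,0],[-0.036,0.0075,0,0],[-0.04,0.008,0,0],[-0.04,0.008,0,0],[-0.04,0.008,0,0],[-0.04,0.008,0,0],[-0.04,0.008,0,0],[-0.036,0.0075,0,0],[-0.02,0.005,0,0],[-0.008,0.0028,0,0]]'; python3 -m handwheel '[[0,0,0.03,0],[0,0,0.03,0],[0,0,0.02,0],[0,0,0.01,0],[0,0,0,0],[0,0,0,0]]'
python3 - <<'E'
from h import *
a=r.snapshot("top")[160:250,230:350];b=r.snapshot("side")[170:260,235:355]
cv2.imwrite("pics/g2.png",cv2.resize(np.hstack([a,b])[:,:,::-1],None,fx=3.3,fy=3.3,interpolation=cv2.INTER_CUBIC))
E
```

```text
time: 7.3
tool_pos: [456.3, 309.0, 184.7]
tcp_rot: [-179.8, 0.1, 100.6]
ft_force: [-0.1, -0.4, -4.5]
finger_gap: 53.8
grip_force: 43.3
time: 8.3
tool_pos: [579.5, 4.3, 184.7]
tcp_rot: [-179.8, -0.0, 100.1]
ft_force: [-0.4, 0.8, -4.2]
finger_gap: 53.6
grip_force: 43.3
time: 8.9
tool_pos: [580.4, 7.0, 97.6]
tcp_rot: [180.0, -0.0, 100.3]
ft_force: [0.1, -0.7, -3.7]
finger_gap: 53.5
grip_force: 43.3
```

View pics/g2.png

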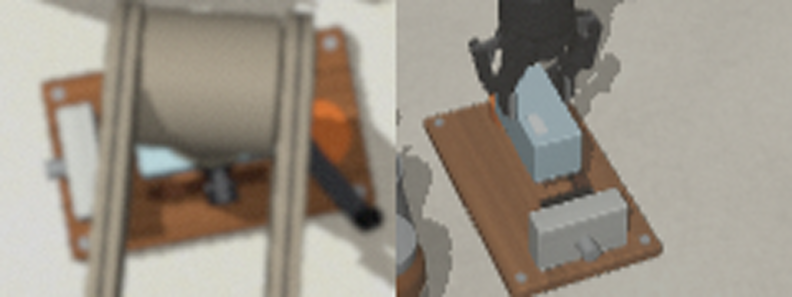

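The side view shows the bar held flat over the bay, with its end face at crop (533..581, 140..183). The fence top is at (530..628, 190..218). I'll compute where the end face sits in the jig.

```bash
cat >> h.py <<'E'
yw=np.radians(10.3);RJ=np.array([[np.cos(yw),-np.sin(yw)],[np.sin(yw),np.cos(yw)]]);OJ=np.array([574.2,31.])
J=lambda X:(RJ.T@(X[:2]-OJ)).round(1)
E
python3 - <<'E'
from h import *
f=lambda u,v:((u-396+.5)/3.3-.5+235,(v+.5)/3.3-.5+170)
g=lambda u,v:((u+.5)/3.3-.5+230,(v+.5)/3.3-.5+160)
print("ice bot",[J(ray("side",f(*p),75.8)) for p in((537,183),(580,177))],"top",[J(ray("side",f(*p),130.8)) for p in((533,150),(581,138))])
print("fence ref",[J(ray("side",f(*p),78)) for p in((529,208),(626,190),(628,200),(535,219))])
print("screw ref",[J(ray("side",f(*p),18)) for p in((438,122),(520,278),(644,240))],"expect",(70,-155),(70,100),(-70,100))
print("tool",J(np.array([580.4,7.0])))
E
```

```text
ice bot [array([26.7, 35.7]), array([-18.3,  44.4])] top [array([33. , 41.5]), array([-19. ,  43.4])]
fence ref [array([48.4, 68.2]), array([-54.1,  82. ]), array([-50.1,  96. ]), array([48.5, 84.9])]
screw ref [array([  73.9, -152.1]), array([ 72.9, 103.6]), array([-67.5, 103.4])] expect (70, -155) (70, 100) (-70, 100)
tool [  1.8 -24.7]
```

```bash
python3 -m handwheel '[[-0.004,0,0.01,0],[0,0,0.015,0],[0,0,0.012,0],[0,0,0.008,0],[0,0,0.004,0],[0,0,0.002,0],[0,0,0.001,0],[0,0,0,0]]'; python3 -m handwheel '[[0,0,0.001,0],[0,0,0.001,0],[0,0,0.001,0],[0,0,0.001,0],[0,0,0,0]]'
```

```text
time: 9.8
tool_pos: [581.2, 2.7, 45.4]
tcp_rot: [180.0, 0.0, 100.3]
ft_force: [0.2, -0.6, -3.6]
finger_gap: 54.0
grip_force: 43.3
time: 10.3
tool_pos: [580.7, 2.7, 40.8]
tcp_rot: [-180.0, -0.0, 100.3]
ft_force: [0.3, 0.6, -4.6]
finger_gap: 53.5
grip_force: 43.4
```

```bash
python3 -m handwheel '[[0,0,0.001,0],[0,0,0,0],[0,0,0,0]]'; python3 -m handwheel '[[0,0,0.001,0],[0,0,0,0],[0,0,0,0]]'
```

```text
time: 10.6
tool_pos: [580.9, 2.6, 40.0]
tcp_rot: [180.0, -0.0, 100.3]
ft_force: [0.1, 0.0, -4.8]
finger_gap: 53.9
grip_force: 43.4
time: 10.9
tool_pos: [581.3, 2.6, 39.8]
tcp_rot: [179.9, 0.0, 100.3]
ft_force: [-3.3, 0.2, 5.2]
finger_gap: 54.1
grip_force: 44.3
```

The bar is down on the board, so I'll release it and retreat upwards.

```bash
python3 -m handwheel '[[0,0,0,0],[0,0,0,0],[0,0,0,0],[0,0,0,0],[0,0,0,0],[0,0,0,0]]' 0.085; python3 -m handwheel '[[0,0,-0.01,0],[0,0,-0.02,0],[0,0,-0.03,0],[0,0,-0.03,0],[0,0,-0.03,0],[0,0,-0.03,0],[0,0,-0.02,0],[0,0,0,0],[-0.04,0,0,0],[-0.04,0,0,0]]'; python3 -m handwheel '[[-0.045,0,0,0],[-0.045,0,0,0],[-0.045,0,0,0],[-0.045,0,0,0],[-0.03,-0.035,0,0],[-0.03,-0.035,0,0],[0,-0.03,0,0],[0,0,0,0],[0,0,0,0]]';  python3 - <<'E'
from h import *
a=r.snapshot("top");b=r.snapshot("side");np.savez("v2.npz",a=a,b=b)
cv2.imwrite("pics/g3.png",cv2.resize(np.hstack([a[160:250,230:350],b[170:260,235:355]])[:,:,::-1],None,fx=3.3,fy=3.3,interpolation=cv2.INTER_CUBIC))
E
```

```text
time: 11.5
tool_pos: [580.8, 2.6, 38.9]
tcp_rot: [-180.0, -0.0, 100.3]
ft_force: [0.3, 0.3, -0.6]
finger_gap: 85.3
grip_force: 0.0
time: 12.5
tool_pos: [595.0, -75.9, 208.8]
tcp_rot: [-180.0, -0.0, 100.4]
ft_force: [1.0, -0.3, -0.3]
finger_gap: 85.2
grip_force: 0.0
time: 13.4
tool_pos: [538.8, -330.2, 208.4]
tcp_rot: [-180.0, -0.0, 100.2]
ft_force: [-0.8, 0.3, 0.4]
finger_gap: 85.3
grip_force: 0.0
```

View pics/g3.png

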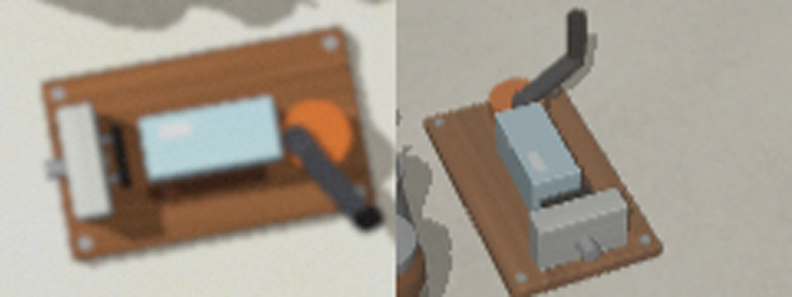

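The bar lies in the bay, with corners at (139,117), (275,97), (283,158) and (148,183) in the top crop. The pad is at about (122,155) and the grip top at (368,217).

Run:
```python
from h import *
g=lambda u,v:((u+.5)/3.3-.5+230,(v+.5)/3.3-.5+160)
q=np.array([J(ray("top",g(*p),73)) for p in((139,117),(275,97),(283,158),(148,183))]);print(q.tolist(),q.mean(0))
d=q[0]-q[1];e=q[3]-q[2];print("ang",[np.degrees(np.arctan2(-v[0],v[1])).round(1) for v in(d,e)])
print("screws",[J(ray("top",g(*p),18)).tolist() for p in((331,43),(57,94),(85,243))])
print("pad",[J(ray("top",g(*p),66)).tolist() for p in((119,128),(127,187))])
for p in((368,217),(369,215)):print("grip",J(ray("top",g(*p),128)),ray("top",g(*p),128))
f=lambda u,v:((u-396+.5)/3.3-.5+235,(v+.5)/3.3-.5+170)
print("grip side",J(ray("side",f(577,13),128)),ray("side",f(577,13),128))
print("disc",J(ray("top",g(318,133),56)),"pivot",J(ray("top",g(297,139),66)))
```

```text
[[29.5, 29.5], [25.2, -92.5], [-29.5, -89.5], [-29.7, 32.1]] [ -1.125 -30.1  ]
ang [np.float64(-2.0), np.float64(0.1)]
screws [[70.7, -155.6], [70.0, 101.2], [-69.9, 99.9]]
pad [[23.8, 48.9], [-29.4, 51.3]]
grip [ -95.7 -148.2] [ 506.52430358 -131.88256178  128.        ]
grip [ -94.2 -149.3] [ 508.22643738 -132.7445876   128.        ]
grip side [ -95.8 -149.5] [ 506.65243507 -133.25518803  128.        ]
disc [ -11.9 -125.4] pivot [ -14.6 -105.3]
```

The bar is at jig (-1,-30), aligned to within about 1° and within limits. The grip is at world (507,-133). I'll cage the grip loosely between the fingers, with the closing line tangential at yaw 36.

```bash
python3 -m handwheel '[[0,0,0,8],[0,0,0,8],[0,0,0,8],[0,0,0,8],[0,0,0,8],[0,0,0,8],[0,0,0,8],[0,0,0,8.2],[0,0,0,0]]'; python3 -m handwheel '[[0.018,-0.0357,0,0],[0.018,-0.0357,0,0],[0.018,-0.0357,0,0],[0.018,-0.0357,0,0],[0.018,-0.0357,0,0],[0,0,0,0],[0,0,0,0]]'
```

```text
time: 14.4
tool_pos: [540.5, -329.1, 208.9]
tcp_rot: [180.0, -0.0, 36.0]
ft_force: [0.7, 0.8, 0.2]
finger_gap: 84.8
grip_force: 0.0
time: 15.1
tool_pos: [507.6, -131.6, 209.4]
tcp_rot: [180.0, -0.0, 36.4]
ft_force: [0.4, -0.4, 0.2]
finger_gap: 85.3
grip_force: 0.0
```

```bash
python3 -m handwheel '[[0,0,0.03,0],[0,0,0.03,0],[0,0,0.025,0],[0,0,0.02,0],[0,0,0.015,0],[0,0,0.01,0],[0,0,0,0]]'; python3 -m handwheel '[[0,0,0,0],[0,0,0,0],[0,0,0,0],[0,0,0,0],[0,0,0,0],[0,0,0,0],[0,0,0,0],[0,0,0,0]]' 0.03 20;  python3 - <<'E'
from h import *
b=r.snapshot("side")[150:230,245:345];a=r.snapshot("top")[180:260,290:390]
cv2.imwrite("pics/g4.png",cv2.resize(np.hstack([a,b])[:,:,::-1],None,fx=4,fy=4,interpolation=cv2.INTER_CUBIC))
E
```

```text
time: 15.8
tool_pos: [506.4, -132.9, 77.6]
tcp_rot: [-179.9, 0.1, 36.1]
ft_force: [0.4, -0.5, -0.4]
finger_gap: 85.1
grip_force: 0.0
time: 16.6
tool_pos: [507.1, -132.7, 79.0]
tcp_rot: [-180.0, 0.0, 36.1]
ft_force: [0.6, 0.1, 0.1]
finger_gap: 29.9
grip_force: 0.0
```

View pics/g4.png

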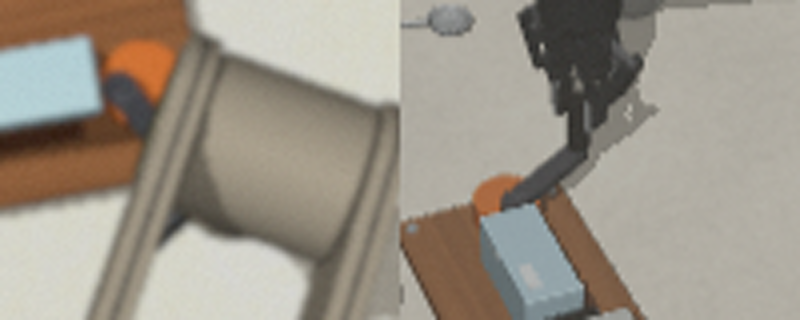

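The side view shows the fingers around the grip at about (578,140), with no contact forces. I'll turn the cam in steps about its axis.

```bash
python3 -m handwheel '[[0.0002,0.0066,0,-4],[0.0002,0.0066,0,-4],[0.0002,0.0066,0,-4],[0.0002,0.0066,0,-4],[0.0002,0.0066,0,-4],[0.0002,0.0066,0,-4],[0.0002,0.0066,0,-4],[0.0002,0.0066,0,-4],[0.0002,0.0066,0,-4],[0.0002,0.0066,0,-4]]';  python3 -m handwheel '[[0.0002,0.0066,0,-4],[0.0002,0.0066,0,-4],[0.0002,0.0066,0,-4],[0.0002,0.0066,0,-4],[0.0002,0.0066,0,-4]]'
```

```text
time: 17.7
tool_pos: [559.9, -168.2, 78.2]
tcp_rot: [-179.8, -0.1, 76.2]
ft_force: [-3.1, 3.7, -0.5]
finger_gap: 29.8
grip_force: 1.9
time: 18.2
tool_pos: [592.3, -170.8, 78.0]
tcp_rot: [-179.8, -0.1, 96.2]
ft_force: [-4.5, 3.0, 0.6]
finger_gap: 29.9
grip_force: 1.9
```

```bash
for i in 1; do python3 -m handwheel '[[0.0002,0.0066,0,-4],[0.0002,0.0066,0,-4],[0.0002,0.0066,0,-4],[0,0,0,0]]'; done; python3 -m handwheel '[[0.0002,0.005,0,-3],[0.0002,0.005,0,-3],[0.0002,0.005,0,-3],[0,0,0,0],[0,0,0,0]]'
python3 - <<'E'
from h import *
F=[];
for i in range(4):
    a=r.snapshot("top");b=r.snapshot("side");F.append(r.sense()["ft_force"])
s=r.sense();print(np.mean(F,0),s["tool_pos"]);np.savez("v3.npz",a=a,b=b)
cv2.imwrite("pics/g5.png",cv2.resize(np.hstack([a[160:250,230:350],b[170:260,235:355]])[:,:,::-1],None,fx=3.3,fy=3.3,interpolation=cv2.INTER_CUBIC))
E
```

```text
time: 18.6
tool_pos: [612.5, -167.1, 78.2]
tcp_rot: [-179.9, -0.1, 108.2]
ft_force: [-0.7, 0.4, -0.8]
finger_gap: 30.1
grip_force: 0.2
time: 19.1
tool_pos: [626.2, -161.7, 78.7]
tcp_rot: [-180.0, -0.0, 116.9]
ft_force: [-2.1, 0.5, -1.0]
finger_gap: 30.2
grip_force: 0.8
[-2.22366039 -0.49498539 -1.31568029] [ 626.27591987 -161.77549354   78.92679568]
```

View pics/g5.png

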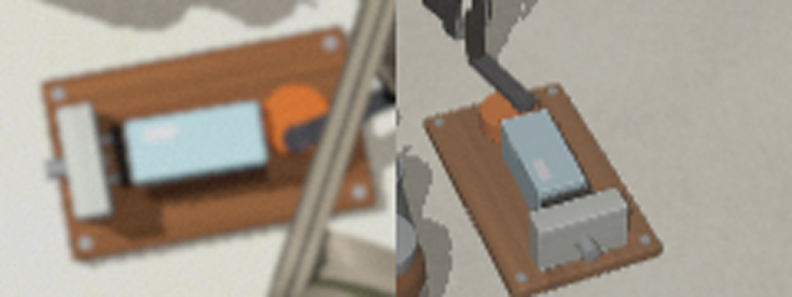

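The bar's left edge has moved from 139 to 124 in the top crop, about 13 mm, and is nearing the pad. I'll now creep forward and watch the force.

```bash
cat > f.py <<'E'
from h import *
F=[]
for i in range(6): r.snapshot("side");F.append(r.sense()["ft_force"])
s=r.sense();y=np.radians(s["tcp_rot"][2]);F=np.mean(F,0);d=s["tool_pos"][:2]-[582.7,-77.2]
print("push %.2f radial %.2f lever %.1f dist %.1f"%(-(F[0]*np.sin(y)-F[1]*np.cos(y)),F[0]*np.cos(y)+F[1]*np.sin(y),np.degrees(np.arctan2(d[1],d[0]))-215.3+360,np.hypot(*d)))
E
for i in 1 ; do python3 -m handwheel '[[0,0.0033,0,-2],[0,0.0033,0,-2]]'|grep ft; python3 f.py; python3 -m handwheel '[[0.0001,0.0033,0,-2],[0.0001,0.0033,0,-2]]'|grep ft; python3 f.py;python3 -m handwheel '[[0.0001,0.0033,0,-2],[0.0001,0.0033,0,-2]]'|grep ft; python3 f.py; done
```

```text
ft_force: [-5.1, -0.0, -0.1]
push 2.43 radial 1.03 lever 86.2 dist 95.3
ft_force: [-4.0, -0.5, -0.8]
push 2.19 radial 0.51 lever 90.1 dist 95.3
ft_force: [-3.3, -1.3, -0.6]
push 2.00 radial -0.02 lever 94.1 dist 95.4
```

```bash
python3 -m handwheel '[[0.0001,0.0033,0,-2],[0.0001,0.0033,0,-2]]'|grep ft; python3 f.py; python3 -m handwheel '[[0,0.0033,0,-2]]'|grep ft; python3 f.py;python3 -m handwheel '[[0,0.0033,0,-2]]'|grep ft; python3 f.py; python3 -m handwheel '[[0,0.0033,0,-2]]'|grep ft; python3 f.py
```

```text
ft_force: [-4.0, -3.6, 0.2]
push 3.96 radial -0.51 lever 97.9 dist 95.4
ft_force: [-5.0, -4.7, -0.3]
push 5.16 radial -0.53 lever 99.9 dist 95.4
ft_force: [-4.5, -4.9, 0.3]
push 5.40 radial -0.43 lever 101.9 dist 95.4
ft_force: [-5.7, -5.6, -0.1]
push 6.17 radial -0.34 lever 103.8 dist 95.5
```

Contact came at about 95° of TCP lever angle. The pad is now pressed in by an estimated 2.5–3 mm, so I'll go a little further.

```bash
python3 -m handwheel '[[0,0.0025,0,-1.5],[0,0.0025,0,-1.5]]'|grep ft; python3 f.py; python3 -m handwheel '[[0,-0.001,0,0],[0,-0.001,0,0],[0,-0.001,0,0],[0,0,0,0],[0,0,0,0]]'; python3 f.py
```

```text
ft_force: [-6.1, -6.5, 1.0]
push 7.05 radial 0.17 lever 106.6 dist 95.5
time: 23.7
tool_pos: [656.6, -137.6, 79.2]
tcp_rot: [180.0, 0.0, 142.1]
ft_force: [0.5, 0.4, -0.1]
finger_gap: 30.5
grip_force: 0.0
push 0.34 radial -0.08 lever 105.3 dist 95.4
```

The robot is off the grip. I'll open the fingers, rise clear and check.

```bash
python3 -m handwheel '[[0,0,0,0],[0,0,0,0],[0,0,0,0],[0,0,0,0],[0,0,0,0]]' 0.06|grep -E "ft|gap"; python3 -m handwheel '[[0,0,-0.01,0],[0,0,-0.02,0],[0,0,-0.03,0],[0,0,-0.04,0],[0,0,-0.03,0],[-0.04,0,0,0],[-0.04,0,0,0],[-0.04,0,0,0],[-0.04,0,0,0],[0,0,0,0]]'; python3 -m handwheel '[[0,0.04,0,0],[0,0.04,0,0],[0,0,0,0]]' | grep tool
python3 - <<'E'
from h import *
a=r.snapshot("top");b=r.snapshot("side")
cv2.imwrite("pics/g6.png",cv2.resize(np.hstack([a[160:250,230:350],b[170:260,235:355]])[:,:,::-1],None,fx=3.3,fy=3.3,interpolation=cv2.INTER_CUBIC))
E
```

```text
ft_force: [0.8, 0.1, -0.4]
finger_gap: 60.3
time: 25.5
tool_pos: [783.8, -239.7, 201.9]
tcp_rot: [-179.9, -0.3, 141.9]
ft_force: [-0.0, -0.3, -1.9]
finger_gap: 60.1
grip_force: 0.0
tool_pos: [833.5, -166.6, 207.3]
```

View pics/g6.png

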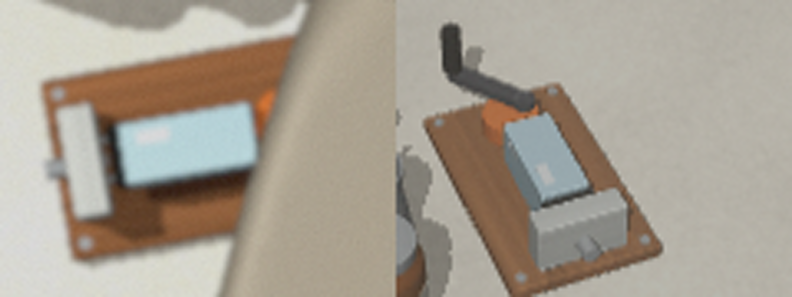

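The bar sits square against the pad with its left edge at about (116,125..188) in the top crop. The lever stayed where I left it and the arm is clear, so I'm handing in.

```bash
python3 -c "
from bench import r
print(r.hand_in())"
```

```text
the job is handed in; nothing more can be done
None
```

The job is handed in (no verdict was returned): the ice bar lies flat in the jig along the rail, clamped with the pad pressed in about 3.5–4 mm (an estimated 14–17 N, from lever angle and push force), with the arm clear and no other items touched.

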